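Fit a carrier-gas purifier cartridge into its dock and clamp it home

ROBOT

A 7-joint arm with a two-finger parallel gripper is mounted at the origin on the work surface. World frame = base frame: x ahead of the robot, y to its left, z up, the work surface at z = 0. Lengths are in m, angles in rad, forces in N, time in s.
With the tool pointing down it reaches from about 0.35 to 0.9 m from the base axis. Payload 7.2 kg.
Tool frame: the origin (TCP) lies at the very end of the fingers, on their centre line; the grasp point (between the pads) lies 19 mm behind it; z points along the fingers, y is the line along which they close (so a half turn about z gives the same grasp; the last joint's range is limited). The gripper opens to 88 mm and grips with 3 to 60 N. Pads are 20 mm wide; open, the fingers measure 115 mm over their backs; the gripper's body (75 mm by 178 mm) begins 61 mm behind the grasp point.
Start: joints at [-0.068, 0.411, -0.013, 1.596, 0.006, 1.134, -0.082], TCP at [0.625, -0, 0.223] pointing down, gripper open.
Joint ranges: [-2.95, 2.95], [-0.29, 1.99], [-1.47, 1.44], [0.14, 2.54], [-1.03, 4.17], [0.13, 1.85], [-2.86, 2.86]. Speed limits (rad/s): [2.39, 2.39, 3.01, 3.01, 3.14, 3.14, 3.14].

INTERFACE

Orientations are given as a unit quaternion [w, x, y, z].
In Python, from workcell import manip gives the robot as it stands. The module is installed in compiled form; this text tells all that it offers.
- The arm moves only by the tool apply_moves, never from a script. Its argument "moves" is text: rows parted by semicolons, each of 5 numbers parted by spaces: the closure, from 0 (fully open) to 1 (shut), then the shift along the world's x, y, z in units of 40 mm (1.0 is 40 mm), then the turn about the world's z in units of 5 degrees (1.0 is 5 degrees). In form: hand dx dy dz twist; .... A call has 1 to 8 rows; each row is the pose to reach, as a shift and turn from the pose commanded when the call began; what a row does not reach only later rows make up. A row lasts 1/10 s, in which the tool goes at most 50 mm and 8.59 degrees, less where a joint would pass 70% of its speed; a pose out of reach is approached as far as the arm can. A call with a gripper value outside its range is refused whole. The fingers move at their own pace and stop on an object; "force" is the grip in N (left out, the last holds). Time passes only in rows, so rows that repeat a pose let the fingers close. It gives the time, the measured TCP pose, the force, the opening and the grip force at its end, in the units of the state.
- manip.read_state(): the state, without advancing time (a new reading comes with each control period).
- manip.camera(name): name is "scene" or "side" or "wrist"; returns a dict with "pixels" (384x512x3 uint8, red, green, blue), "z_map" (384x512 float32, m along the optical axis (not along the pixel's ray), 0 where there is no reading), "K" (3x3 intrinsics, pixels), "dist" ([k1, k2, p1, p2, k3] as OpenCV has them; the pictures are not rectified), "camera_from_world" (4x4, takes a point from world to camera coordinates). Camera axes: x right, y up, looking along -z (the intrinsics and any distortion apply to the point x, -y, -z); pixel columns grow to the right and rows downward; lengths in m; the calibration is good to about 2 mm. A picture is of the moment at which its call begins.
- manip.close_job(): hands the job in; it is judged then, once.
Trained networks look in the newest picture that a camera, given by its name, has taken for a name from the list of things; names that differ only in an ending like _2 or _b are one class to them, and where a whole thing is asked for, a point or a joint stands for the part that bears it (a point fixed in the world has none). Each returns a list of dicts, best first, with "confidence" (0 to 1); they miss things now and then, are a little off and sometimes report something else, mostly with a low value. They report only what shows in the picture. A call takes as long as a camera call. They do not tell look-alikes from the thing itself.
- manip.cut_out(target, camera): "region" (384x512 bool, what is visible of it) and "rect" ([left, top, width, height] in pixels, round what is visible of it).
- manip.spot_point(target, camera): "pixel" ([column, row] in pixels: a listed point, or the origin of a listed thing).
The state is a dict: "time_s": time; "q": joint angles; "joint_vel": joint speeds; "effort": joint torques, N m; "eef_pos": TCP position; "eef_rot": TCP orientation; "contact_force": force on the tool from outside, world axes, zero at the start; "moment": the same for the moment, N m; "gripper_width": finger opening in m; "gripper_force": force on a finger pad.
Only numpy, scipy, OpenCV 4.12 (cv2) and the standard library are available. Lean on these libraries where they do the work, as an engineer would, in place of code of your own. Each camera call takes 0.05 s, during which the arm holds its last target. There are 200 camera calls.

TASK

Fit the fresh purifier cartridge that stands on the bench into the empty gas dock: set it gently upright in the socket, its rib in the notch, and let go. Then swing the hinged clamp over it and press the grip down slowly, by feel, until the latch snaps and the clamp by itself keeps the cartridge fully home; never press the grip with more than 25 N, or the yoke bends on its stops. Leave the vial rack, the flow meter and the spanner where they are.

Things in the scene. Friction and masses are not known exactly. Their poses are not given: they have to be found in the camera images.
- dock: Aluminium gas dock fixed to the bench. Origin on the bench under the socket's centre; its -x side (front) faces the robot, turned at most 0.4 rad. Points below are in its frame, heights above the bench, in mm. Base plate 150 x 96 x 12. Two hinge posts at x 42, y +-31.5, up to 127. Steel gas lines leave low at both sides
- socket (a point): Centre of the socket's mouth on the dock: x 0, y 0, rim height 40. Rectangular hole 38.4 (x) x 32.4 (y), with a notch 10.4 wide through the middle of its front (-x) wall. In it a brass spring seat with its top at height 30: it bears the cartridge's weight without sinking, and goes down 8 mm under 8 N (start) to 22 N (end)
- cradle (a point): Top edge of the cradle's back wall on the dock: x 27.5, y 0, height 78. The cradle (back wall and two side cheeks, 5 thick, open to the front) stands round the rear half of the socket, 3 mm clear of the cartridge's body
- latch_post (a point): Top of the fixed lower part of the latch post on the dock: x -56, y 0, height 96. Screwed to it is the steel latch head (30 wide, up to height 129) with a sprung bolt that snaps over the clamp's cross pin, and two stop pads beside it under the yoke arms. The head is set up to 4.5 mm higher or lower each time, which cannot be read, only felt
- cartridge: Purifier cartridge, a metal cylinder with grey ends, standing upright: diameter 44 mm, 92 high, 0.18 to 0.29 kg. Origin: centre of its underside. The lowest 18 mm are a foot 36 (x) x 30 (y) with 1.5 mm chamfer. On the spring seat its underside is at height 30; home (cylinder on the rim) at 22. Its x axis must point like the dock's, within about 3 degrees
- cartridge_rib (a point): Top of the cartridge's rib, at its -x edge: x -22.5, y 0, z 92 mm in its frame. The rib, 8 mm wide, runs down the -x side of body (2 mm proud) and foot (4.5 mm proud) and goes into the socket's notch
- clamp_angle (a joint): Hinge angle of the clamp: 0 level, arms towards the robot; grows as it swings up and back; starts at 1.7 to 1.95. Stiff hinge: stays where left. Its sprung foot meets the cartridge near 0.26; the load on the grip then rises to at most about 14 N until the latch snaps, anywhere from +0.045 to -0.06 as the head is set; 0.005 below that it meets rigid stops. Not latched, it springs up when let go
- clamp_grip (a point): Middle of the clamp's grip, a black round bar 14 mm thick and 86 long along the dock's y, across the ends of the two yoke arms. From the hinge it is at x = -140 cos a + 6 sin a, z = 140 sin a + 6 cos a mm for clamp angle a (dock's axes): height 120 when level, about 0.25 m when open. Press it slowly with 20 N or a little more (fingertips drag on it), at most 25 N
- clamp_hinge (a point): Point on the clamp's hinge axis, which runs along the dock's y: fixed to the dock at x 42, y 0, height 114. The sprung rubber foot under the yoke is 42 mm from it
- clamp: The clamp: a steel yoke with two arms (each 148 x 5 x 8 mm, at y +-24), a cross pin, a grip bar and a sprung foot; origin on the hinge axis, -x along the arms. Driven too far the arms bear on the stop pads of the latch head: over 40 N there (some 32 N on the grip) bends them
- vial_rack: White rack of capped amber vials, 70 x 96 x 48 mm high, on the other side of the dock from the cartridge; origin at the centre of its underside; leave alone
- flow_meter: Hand-held grey flow meter with a green screen, 70 x 140 x 26 mm, lying flat; origin at the centre of its underside; leave alone
- spanner: Steel spanner 150 mm long lying flat; origin under its middle; leave alone
There are look-alikes about, which are no part of the job. Leave any blue or red look-alike of the cartridge alone.

How it is judged:
By the outcome, as a careful person would: the job done as asked, in the order asked, and still so for the second after the job is handed in, with the robot touching nothing.
It also fails if it takes over 70 s, if anything falls off the work surface, if the arm or the gripper's body presses on something with over 40 N, if the wrist force passes 120 N, or if a joint passes its speed limit or range.

## Working session

There is one attempt and no reset: what is moved stays moved. The work goes in short steps, Python scripts to look and compute and a tool call to move; the robot and the scene stay as the last step left them, time stands still between calls to the robot, and variables do not carry over. Pictures are saved under pics/ and viewed, at most 13 in all, crops included, and the job is handed in when it is done.

Besides the shell and the picture viewer there is one more tool, called after "Emit:" as name(argument=value, ...), one argument or row to a line, values as JSON. apply_moves: Moves the arm, as the interface text tells. Its arguments: {"type":"object","properties":{"moves":{"type":"string"},"force":{"type":"number"}},"required":["moves"]}

```bash
mkdir -p pics; cat > h.py <<'E'
import numpy as np, cv2
from workcell import manip
def snap(n):
    c=manip.camera(n); return c
def save(c,f,crop=None,s=1):
    p=c["pixels"][:,:,::-1]
    if crop: x,y,w,h=crop; p=p[y:y+h,x:x+w]
    cv2.imwrite("pics/"+f,cv2.resize(p,None,fx=s,fy=s,interpolation=cv2.INTER_CUBIC))
def ray(c,px):
    n=cv2.undistortPoints(np.array([[px]],float),c["K"],np.array(c["dist"],float))[0,0]
    T=np.linalg.inv(c["camera_from_world"]); d=T[:3,:3]@np.array([n[0],-n[1],-1.]); return T[:3,3],d
def at_z(c,px,z):
    o,d=ray(c,px); return o+d*(z-o[2])/d[2]
def depth(c,px):
    o,d=ray(c,px); z=c["z_map"][int(round(px[1])),int(round(px[0]))]; return o+d*z
def tri(*ps):
    A=np.zeros((3,3));b=np.zeros(3)
    for c,px in ps:
        o,d=ray(c,px); d=d/np.linalg.norm(d); P=np.eye(3)-np.outer(d,d); A+=P; b+=P@o
    x=np.linalg.solve(A,b)
    return x,[np.linalg.norm((np.eye(3)-np.outer(d,d)/(d@d))@(x-o)) for o,d in [ray(c,p) for c,p in ps]]
def proj(c,X):
    p=c["camera_from_world"]@np.append(X,1); q=np.array([[p[0],-p[1],-p[2]]])
    return cv2.projectPoints(q,np.zeros(3),np.zeros(3),c["K"],np.array(c["dist"],float))[0][0,0]
def cloud(c,m):
    r,k=np.nonzero(m&(c["z_map"]>0)); n=cv2.undistortPoints(np.stack([k,r],1)[:,None].astype(float),c["K"],np.array(c["dist"],float))[:,0]
    z=c["z_map"][r,k]; P=np.c_[n[:,0]*z,-n[:,1]*z,-z]; T=np.linalg.inv(c["camera_from_world"]); return P@T[:3,:3].T+T[:3,3]
E
python3 - <<'E'
from h import *
np.set_printoptions(precision=4,suppress=True)
C={}
for n in("scene","side","wrist"):
    c=snap(n);C[n]=c
    for t in("dock","socket","cradle","latch_post","cartridge","cartridge_rib","clamp_grip","clamp_hinge"):
        for d in manip.spot_point(t,n)[:4]:
            if d["confidence"]>.2: print(n,t,round(d["confidence"],2),np.round(d["pixel"],1),depth(c,d["pixel"]))
a=np.hstack([C["scene"]["pixels"],C["side"]["pixels"]])
cv2.imwrite("pics/a.png",cv2.resize(a[:,:,::-1],(800,300),interpolation=cv2.INTER_AREA))
save(C["scene"],"s.png",None,1.5);save(C["side"],"d.png",None,1.5);save(C["wrist"],"w.png",None,1.2)
print(manip.read_state())
E
```

```text
scene dock 0.8 [239.3 222.1] [ 0.6062 -0.0191  0.0483]
scene socket 0.67 [240.5 212. ] [ 0.6079 -0.015   0.076 ]
scene cradle 0.62 [231.8 200.8] [ 0.5777 -0.0481  0.077 ]
scene latch_post 0.55 [254.7 176.5] [ 0.4937 -0.0289  0.0957]
scene cartridge 0.76 [173.8 177.8] [ 0.4361 -0.2864  0.0071]
scene cartridge 0.74 [153.3 191.9] [ 0.5192 -0.2961  0.0084]
scene cartridge 0.72 [188.9 192.2] [ 0.4855 -0.2116  0.0072]
scene cartridge_rib 0.94 [156.7 152.9] [ 0.3116 -0.4251 -0.0004]
scene cartridge_rib 0.82 [164. 145.] [ 0.419  -0.3168  0.0919]
scene clamp_grip 0.74 [228.  188.6] [ 0.5945 -0.0476  0.1171]
scene clamp_grip 0.59 [216.  127.5] [ 0.6198 -0.0542  0.2595]
scene clamp_hinge 0.87 [226.  188.9] [ 0.595  -0.0519  0.1157]
side dock 0.95 [264.3 216.2] [ 0.5464 -0.0057  0.0325]
side dock 0.6 [237.5 129.1] [ 0.6214 -0.0352  0.2548]
side dock 0.56 [253.  178.7] [ 0.5909 -0.0496  0.1108]
side socket 0.83 [264.8 205.8] [ 0.5615 -0.0547  0.0276]
side cradle 0.91 [255.6 191. ] [ 0.6229 -0.1531 -0.0023]
side latch_post 0.87 [284.8 200. ] [0.49   0.0045 0.1031]
side latch_post 0.5 [262.4 325. ]
[... 887 characters left out ...]
e 0.84 [160.7 302.7] [0.598 0.026 0.321]
wrist cartridge_rib 0.57 [136.1 358.7] [ 0.579  -0.0131  0.3041]
wrist clamp_grip 0.71 [246.3 338.7] [ 0.6203 -0.0487  0.2583]
{'time_s': 1.35, 'q': array([-0.0682,  0.4111, -0.0127,  1.5962,  0.0056,  1.1343, -0.0822]), 'joint_vel': array([ 0.0011,  0.0016,  0.0004,  0.0004, -0.0009, -0.0002,  0.0014]), 'effort': array([  0.0003, -58.7746,   0.6408, -29.138 ,  -0.0537,   0.0105,
         0.0001]), 'eef_pos': array([ 0.625 , -0.    ,  0.2227]), 'eef_rot': array([0.    , 0.7071, 0.7071, 0.    ]), 'contact_force': array([-0.4182, -0.3717, -0.0239]), 'moment': array([-0.0189,  0.0269,  0.025 ]), 'gripper_force': 0.0, 'gripper_width': 0.08791506059062484}
```

View pics/s.png

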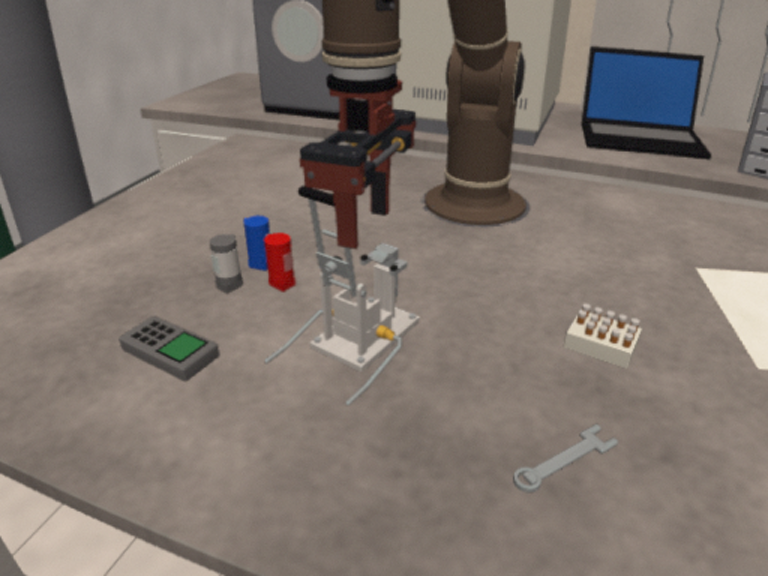

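View pics/d.png

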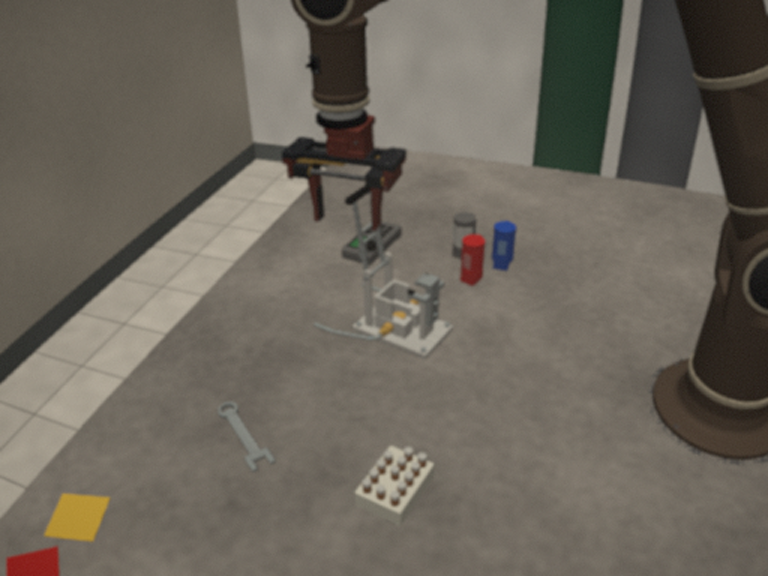

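The grey-ended cartridge is at scene (151,175) and side (310,158). The red look-alike is at scene (187,174) and the blue one at (172,162). Only the grey-ended metal one fits the description. The clamp grip is close to the gripper, so I'll rise first and then go over for a close look.

Emit:
apply_moves(
  moves="0 0 0 1 0; 0 0 0 2 0; 0 0 0 3 0; 0 -0.5 -1 3.5 0; 0 -1 -2 3.5 0; 0 -2 -3 3.5 0; 0 -2.5 -4 3.5 0; 0 -3 -5 3.5 0",
)

```text
time_s: 2.15
eef_pos: [0.5033, -0.2017, 0.3632]
eef_rot: [0.0, 0.707, 0.707, 0.0]
contact_force: [0.6, -0.1, 0.0]
gripper_width: 0.0876
gripper_force: 0.0
```

```bash
python3 - <<'E'
from h import *
np.set_printoptions(precision=4,suppress=True)
print(manip.read_state()["eef_pos"])
c=snap("wrist"); T=np.linalg.inv(c["camera_from_world"]); print(T)
save(c,"w1.png",None,1.3)
for t in("cartridge","cartridge_rib","socket","cradle","latch_post","clamp_grip","clamp_hinge"):
    for d in manip.spot_point(t,"wrist")[:4]:
        if d["confidence"]>.2: print(t,round(d["confidence"],2),np.round(d["pixel"],1),depth(c,d["pixel"]))
E
```

```text
[ 0.5033 -0.2017  0.3632]
[[ 1.      0.0006  0.0003  0.5027]
 [-0.0007  0.9591  0.2832 -0.1252]
 [-0.0001 -0.2832  0.9591  0.5254]
 [ 0.      0.      0.      1.    ]]
cartridge 0.71 [242.9 223.7] [ 0.4846 -0.3036  0.091 ]
cartridge 0.61 [215.7 204.2] [ 0.4326 -0.2793  0.0546]
cartridge_rib 0.79 [205.3 229.6] [ 0.418  -0.3139  0.0931]
cartridge_rib 0.77 [231.3 189.8] [ 0.4657 -0.2412  0.0927]
cartridge_rib 0.55 [242. 226.] [ 0.4788 -0.3461  0.0005]
socket 0.88 [281.6  62.5] [ 0.5511 -0.0345  0.0304]
socket 0.26 [343.9 198.6] [ 0.6814 -0.2771  0.0265]
cradle 0.85 [305.4  63.3] [ 0.5827 -0.0446  0.0793]
latch_post 0.61 [250.3  49.9] [ 0.499  -0.0367  0.1265]
clamp_grip 0.87 [380.8  40.3] [ 0.6171 -0.0584  0.2582]
clamp_hinge 0.66 [317.6  61.2] [ 0.5928 -0.0489  0.1173]
```

View pics/w1.png

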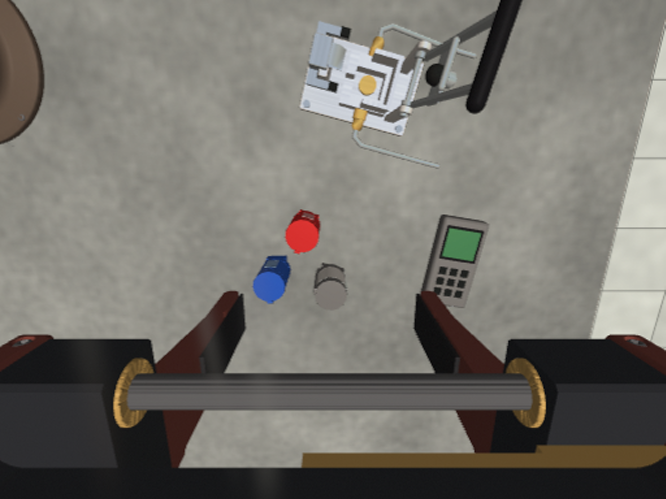

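The wrist view shows red (302,235), blue (270,285), and the grey cartridge (330,287), all in 1.3x pixels. The dock sits turned at top centre with its brass seat at (367,85). I'll go closer over the grey one.

```bash
python3 - <<'E'
from h import *
np.set_printoptions(precision=4,suppress=True)
c=snap("wrist")
m=manip.cut_out("dock","wrist"); print([(d["confidence"],d["rect"]) for d in m])
P=cloud(c,np.ones((384,512),bool))
B=(P[:,0]>.42)&(P[:,0]<.72)&(P[:,1]>-.2)&(P[:,1]<.12)
def rect(lo,hi,sel=B):
    Q=P[sel&(P[:,2]>lo)&(P[:,2]<hi)]; 
    r=cv2.minAreaRect((Q[:,:2]*1000).astype(np.float32)); print(lo,hi,len(Q),r)
rect(.008,.016);rect(.074,.082);rect(.124,.134)
G=(P[:,0]>.46)&(P[:,0]<.53)&(P[:,1]>-.35)&(P[:,1]<-.26)
Q=P[G&(P[:,2]>.085)];print(len(Q),Q.mean(0),cv2.minEnclosingCircle((Q[:,:2]*1000).astype(np.float32)))
s=manip.cut_out("dock","side");
E
```

```text
[(0.93, [227.3, 0.0, 171.2, 127.8])]
0.008 0.016 2150 ((575.8062744140625, -42.68352508544922), (154.3135528564453, 212.58413696289062), 74.05784606933594)
0.074 0.082 339 ((544.1264038085938, -40.57305145263672), (67.93395233154297, 109.9768295288086), 79.99192810058594)
0.124 0.134 637 ((544.6867065429688, -35.49427032470703), (69.02618408203125, 123.8569107055664), 75.33935546875)
475 [ 0.5045 -0.3074  0.092 ] ((503.95880126953125, -308.1969909667969), 22.872882843017578)
```

Emit:
apply_moves(
  moves="0 -0.2 -0.5 -1 0; 0 -0.4 -1 -2 0; 0 -0.4 -1 -3 0; 0 -0.4 -1 -3 0",
)

```text
time_s: 3.1
eef_pos: [0.4862, -0.2388, 0.2379]
eef_rot: [-0.004, 0.707, 0.707, -0.002]
contact_force: [-0.9, 0.5, -0.3]
gripper_width: 0.0875
gripper_force: 0.0
```

```bash
python3 - <<'E'
from h import *
np.set_printoptions(precision=4,suppress=True)
print(manip.read_state()["eef_pos"])
c=snap("wrist"); np.savez("c2.npz",**c)
p=manip.spot_point("cartridge","wrist")
for t in("cartridge","cartridge_rib"):
    for d in manip.spot_point(t,"wrist")[:4]: print(t,round(d["confidence"],2),np.round(d["pixel"],1),depth(c,d["pixel"]))
P=cloud(c,np.ones((384,512),bool))
G=(P[:,0]>.45)&(P[:,0]<.54)&(P[:,1]>-.36)&(P[:,1]<-.25)
Q=P[G&(P[:,2]>.087)&(P[:,2]<.1)];print(len(Q),Q.mean(0),cv2.minEnclosingCircle((Q[:,:2]*1000).astype(np.float32)))
u=proj(c,Q.mean(0)).astype(int);print(u); save(c,"w2.png",(u[0]-50,u[1]-50,100,100),6)
E
```

```text
[ 0.4862 -0.2388  0.2379]
cartridge 0.78 [216.9 207.2] [ 0.4339 -0.2793  0.0544]
cartridge 0.72 [243.1 163.5] [ 0.4725 -0.2126  0.0917]
cartridge 0.62 [266.7 215.4] [ 0.5024 -0.2884  0.0617]
cartridge_rib 0.81 [233.1 192. ] [ 0.4601 -0.247   0.0927]
cartridge_rib 0.7 [251.6 236.5] [ 0.4822 -0.3055  0.0924]
cartridge_rib 0.63 [203.9 244.4] [ 0.4211 -0.3167  0.0926]
877 [ 0.5043 -0.3077  0.0921] ((503.63153076171875, -308.1616516113281), 22.657846450805664)
[268 238]
```

View pics/w2.png

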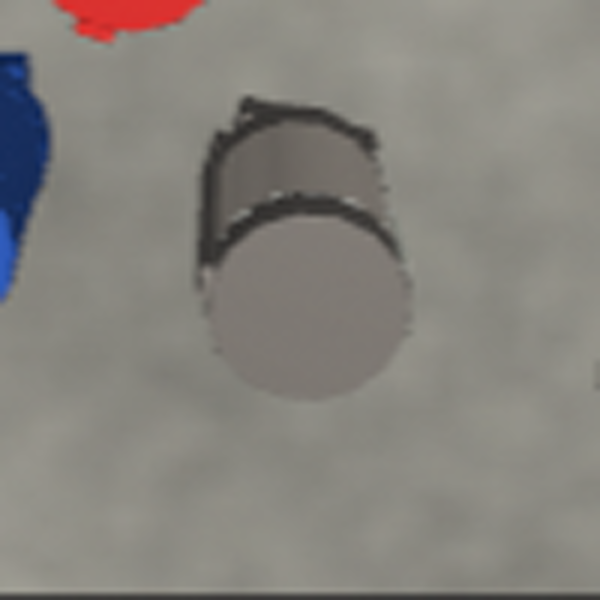

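```bash
python3 - <<'E'
from h import *
from scipy.optimize import minimize
np.set_printoptions(precision=4,suppress=True)
c=dict(np.load("c2.npz"))
P=cloud(c,np.ones((384,512),bool)); cx=np.array([.504,-.308])
d=P[:,:2]-cx; r=np.hypot(*d.T); th=np.degrees(np.arctan2(d[:,1],d[:,0]))
m=(r<.033)&(P[:,2]>.004)&(P[:,2]<.016)
Q=P[m]; print("foot",len(Q))
# foot face points fit: rect signed residual
def res(v):
    a,x,y=v; q=Q[:,:2]*1000-[x,y]; ca,sa=np.cos(a),np.sin(a); u=q@[ca,sa]; w=q@[-sa,ca]
    d1=np.maximum(abs(u)-18,abs(w)-15); d2=np.maximum(np.abs(u+20.25)-2.25,abs(w)-4); dd=np.minimum(abs(d1),abs(d2))
    return np.minimum(dd,3).sum()/len(Q)
b=min((minimize(res,[np.radians(a0),504,-308],method="Nelder-Mead") for a0 in range(-40,41,8)),key=lambda o:o.fun)
print(np.degrees(b.x[0]),b.x,b.fun)
m=(P[:,2]>.02)&(P[:,2]<.088)&(r<.03); 
for lo in range(80,200,8):
    k=m&((th%360)>=lo)&((th%360)<lo+8)
    if k.sum()>4: print(lo,k.sum(),np.round(np.percentile(r[k],[50,90])*1000,1),end="; ")
t=(P[:,2]>.089)&(P[:,2]<.096)&(r<.03);print("\ntop rim r>22.3 angles",np.round(np.sort((th%360)[t&(r>.0223)])))
# dock
A=[]
for n in("scene","side"):
    cc=snap(n); A.append(cloud(cc,np.ones((384,512),bool))); np.savez(n+"2.npz",**cc)
for S in A:
  B=S[(S[:,0]>.42)&(S[:,0]<.72)&(S[:,1]>-.18)&(S[:,1]<.12)]
  for lo,hi in((.009,.015),(.074,.082),(.122,.132),(.245,.275)):
    q=B[(B[:,2]>lo)&(B[:,2]<hi)]; 
    if len(q)>5:print(lo,len(q),q.mean(0),cv2.minAreaRect((q[:,:2]*1000).astype(np.float32)))
for n in("scene","side"):
  for t in("dock","socket","cradle","latch_post","clamp_grip","clamp_hinge"):
    for d in manip.spot_point(t,n)[:1]: print(n,t,round(d["confidence"],2),np.round(d["pixel"],1))
E
```

```text
foot 26
-15.622563053911708 [  -0.2727  504.9292 -309.3394] 0.14573773977549262
80 33 [20.1 20.4]; 88 34 [20.3 20.6]; 96 36 [20.1 20.4]; 104 34 [19.9 20.3]; 112 32 [20.  20.4]; 120 34 [19.9 20.2]; 128 18 [20.1 20.3]; 136 24 [20.1 20.5]; 144 27 [20.  20.4]; 152 40 [22.  22.7]; 160 12 [22.9 22.9]; 168 9 [23.1 23.2]; 
top rim r>22.3 angles [159. 162. 168. 171. 175. 252. 272. 275. 278. 289. 292. 299. 307. 311.
 339. 353.]
0.009 791 [ 0.5776 -0.0291  0.0114] ((574.5328979492188, -40.54881286621094), (152.63612365722656, 207.97613525390625), 74.1004867553711)
0.074 184 [ 0.5606 -0.0387  0.0771] ((545.1058349609375, -34.97728729248047), (69.50617218017578, 118.93170166015625), 75.57596588134766)
0.122 159 [ 0.5342 -0.0274  0.126 ] ((546.7943115234375, -34.47492599487305), (69.39551544189453, 125.67988586425781), 74.6660385131836)
0.245 286 [ 0.624  -0.0508  0.2539] ((621.7590942382812, -53.17314147949219), (81.45198822021484, 11.28715705871582), 74.58208465576172)
0.009 427 [ 0.5294 -0.0091  0.0109] ((570.4052734375, -19.433692932128906), (97.15137481689453, 212.4771270751953), 88.62704467773438)
0.074 127 [ 0.5586 -0.0349  0.0769] ((540.375, -30.007896423339844), (68.53327941894531, 120.21369934082031), 74.5692367553711)
0.122 126 [ 0.5302 -0.0297  0.1251] ((546.0382690429688, -42.26515579223633), (68.22673797607422, 128.4485321044922), 87.64673614501953)
0.245 146 [ 0.6164 -0.0463  0.2534] ((616.7465209960938, -49.00995635986328), (81.60128021240234, 13.554207801818848), 73.87059783935547)
scene dock 0.79 [239.4 226.8]
scene socket 0.61 [238.7 210.5]
scene cradle 0.56 [231.9 199.4]
scene latch_post 0.88 [254.6 173.2]
scene clamp_grip 0.36 [227.9 190.1]
scene clamp_hinge 0.96 [230.7 186.4]
side dock 0.7 [265.7 217.7]
side socket 0.61 [267.8 206.7]
side cradle 0.73 [257.1 192.9]
side latch_post 0.56 [286.4 197.6]
side clamp_grip 0.69 [241.3 129.2]
side clamp_hinge 0.68 [248.9 175.4]
```

Emit:
apply_moves(
  moves="0 0.1 0 1 0; 0 0.2 1 1.5 0; 0 0.4 2 1.5 0; 0 0.7 3 1.5 0; 0 0.7 3 1.5 0; 0 0.7 3 1.5 0",
)

```text
time_s: 4.6
eef_pos: [0.5171, -0.1193, 0.3025]
eef_rot: [-0.0, 0.706, 0.708, -0.0]
contact_force: [-0.7, -1.5, -0.3]
gripper_width: 0.088
gripper_force: 0.0
```

```bash
python3 - <<'E'
from h import *
np.set_printoptions(precision=4,suppress=True)
print(manip.read_state()["eef_pos"])
c=snap("wrist"); np.savez("c3.npz",**c); save(c,"w3.png",None,1.5)
for t in("socket","cradle","latch_post","clamp_grip","clamp_hinge"):
    for d in manip.spot_point(t,"wrist")[:1]: print(t,round(d["confidence"],2),np.round(d["pixel"],1),depth(c,d["pixel"]))
P=cloud(c,np.ones((384,512),bool))
B=P[(P[:,0]>.42)&(P[:,0]<.72)&(P[:,1]>-.17)&(P[:,1]<.1)]
h,e=np.histogram(B[:,2],np.arange(0,.28,.004)); print([(round(a*1000),int(n)) for a,n in zip(e,h) if n>60])
E
```

```text
[ 0.5171 -0.1193  0.3025]
socket 0.82 [276.6 117.4] [ 0.5529 -0.0414  0.0299]
cradle 0.74 [299.8 120.2] [ 0.5814 -0.0452  0.0789]
latch_post 0.6 [240.5 106.3] [ 0.5009 -0.0289  0.1276]
clamp_grip 0.78 [385.9 136.7] [ 0.6172 -0.0561  0.2586]
clamp_hinge 0.61 [313.9 125.7] [ 0.5934 -0.0517  0.1165]
[(0, 12101), (4, 98), (8, 1174), (12, 1292), (16, 127), (20, 103), (24, 151), (28, 371), (32, 204), (36, 356), (40, 472), (76, 330), (108, 356), (112, 194), (116, 216), (120, 112), (124, 527), (128, 185), (156, 153), (160, 206), (164, 91), (196, 276), (248, 107), (252, 509), (256, 1525)]
```

View pics/w3.png

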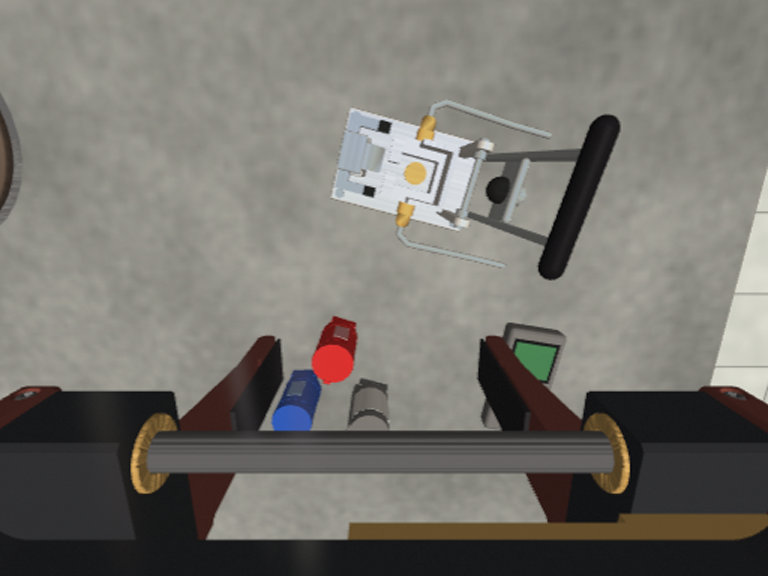

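```bash
cat > dock.py <<'E'
from h import *
np.set_printoptions(precision=1,suppress=True,linewidth=150)
c=dict(np.load("c3.npz"));P=cloud(c,np.ones((384,512),bool))*1000
B=P[(P[:,0]>420)&(P[:,0]<720)&(P[:,1]>-170)&(P[:,1]<100)]
def band(lo,hi): return B[(B[:,2]>lo)&(B[:,2]<hi)]
g=band(244,270); r=cv2.minAreaRect(g[:,:2].astype(np.float32)); print("grip",r,g[:,2].max())
from scipy.optimize import minimize
cr=band(75,81)
o=np.array([548,-36.]);
def loc(q,v):
    a=v[2]; d=q[:,:2]-v[:2]; return np.c_[d@[np.cos(a),np.sin(a)],d@[-np.sin(a),np.cos(a)]]
for n,b in(("plate",(9,15)),("rim",(38,43)),("seat",(28.5,32)),("cradle",(75,81)),("head",(122,133))):
    q=loc(band(*b),[548,-36,np.radians(-15)]); q=q[(abs(q[:,0])<90)&(abs(q[:,1])<50)]
    print(n,len(q),"x",np.percentile(q[:,0],[0,2,50,98,100]),"y",np.percentile(q[:,1],[0,2,50,98,100]))
q=loc(cr,[548,-36,np.radians(-15)])
def inb(l,x0,x1,y0,y1): return np.maximum(0,np.maximum(np.maximum(x0-l[:,0],l[:,0]-x1),np.maximum(y0-l[:,1],l[:,1]-y1)))
print(np.round(q[::12]).astype(int).tolist())
E
python3 dock.py
```

```text
grip ((618.472900390625, -54.36121368408203), (85.23872375488281, 14.386577606201172), 75.87714385986328) 260.50106429697996
plate 2196 x [-77.6 -73.9  -7.6  64.2  72.3] y [-49.6 -47.7  -3.5  45.9  47.8]
rim 813 x [-25.5 -24.6  -3.5  30.5  51.7] y [-34.4 -30.6   4.8  28.8  34.4]
seat 244 x [-10.3  -4.6   5.   25.   50.3] y [-50.  -48.   -0.2  48.   49.9]
cradle 346 x [-45.5   2.3  30.6  40.2  48. ] y [-33.8 -30.1   3.7  29.3  32.8]
head 762 x [-65.5 -64.6 -47.9  52.5  57. ] y [-34.6 -32.7  -0.9  32.9  34.4]
[[1, 29], [9, 28], [12, 28], [12, 27], [13, 25], [28, 30], [26, 28], [25, 26], [28, 26], [35, 26], [31, 21], [31, 17], [31, 13], [32, 9], [31, 5], [31, 0], [31, -4], [31, -8], [31, -12], [31, -16], [8, -26], [12, -26], [11, -28], [7, -30], [24, -26], [21, -28], [19, -30], [36, -25], [30, -30]]
```

```bash
cat >> dock.py <<'E'
print("----")
v=[548,-36,np.radians(-15)]
q=loc(B,v); L=np.c_[q,B[:,2]]
R=L[(L[:,2]>36)&(L[:,2]<44)&(abs(L[:,0])<40)&(abs(L[:,1])<40)]
for y in range(-32,33,4):
    s=np.sort(R[abs(R[:,1]-y)<2,0]); print(y,[f"{a[0]:.0f}..{a[-1]:.0f}" for a in np.split(s,np.nonzero(np.diff(s)>2.5)[0]+1) if len(a)])
for x in range(-24,33,6):
    s=np.sort(R[abs(R[:,0]-x)<2,1]); print("x",x,[f"{a[0]:.0f}..{a[-1]:.0f}" for a in np.split(s,np.nonzero(np.diff(s)>2.5)[0]+1) if len(a)])
# brass by colour
hsv=cv2.cvtColor(c["pixels"],cv2.COLOR_RGB2HSV); br=(hsv[...,0]>14)&(hsv[...,0]<30)&(hsv[...,1]>110)
k=cloud(c,br)*1000; k=np.c_[loc(k,v),k[:,2]]; k=k[(np.hypot(k[:,0],k[:,1])<25)&(k[:,2]>26)&(k[:,2]<34)]
print("seat",len(k),k.min(0),k.max(0),k.mean(0),cv2.minEnclosingCircle(k[:,:2].astype(np.float32)))
H=L[(L[:,2]>124)&(L[:,2]<135)&(L[:,0]<0)];print("head",H.min(0),H.max(0))
H=L[(L[:,2]>119)&(L[:,2]<130)&(L[:,0]>30)&(abs(L[:,1])>20)];print("posts",np.percentile(H,[2,50,98],axis=0))
E
python3 dock.py | sed 1,/----/d
```

```text
-32 ['-25..1', '8..8']
-28 ['-24..2']
-24 ['-25..31']
-20 ['-25..31']
-16 ['-25..-11', '-8..-5', '-1..0', '4..6', '10..31']
-12 ['-25..-14', '25..31']
-8 ['-25..-13', '25..31']
-4 ['25..31']
0 ['25..31']
4 ['-25..-14', '25..31']
8 ['-25..-14', '25..30']
12 ['-25..-14', '25..31']
16 ['-25..30']
20 ['-25..31']
24 ['-25..30']
28 ['-25..1']
32 ['-13..-13', '-3..-3']
x -24 ['-32..-6', '5..29']
x -18 ['-32..-7', '5..30']
x -12 ['-32..-13', '-9..-7', '9..9', '16..30']
x -6 ['-32..-17', '15..30']
x 0 ['-32..-17', '16..30']
x 6 ['-34..-34', '-26..-17', '16..24', '35..35']
x 12 ['-25..-17', '16..24']
x 18 ['-25..-17', '16..24']
x 24 ['-25..25']
x 30 ['-25..24']
seat 154 [ -5.7 -11.2  28.1] [15.2  9.6 33. ] [ 4.8 -0.8 30.2] ((4.990881443023682, -0.6966867446899414), 10.711695671081543)
head [-65.5 -16.5 124. ] [-34.7  13.5 130. ]
posts [[ 40.6 -34.1 119.2]
 [ 47.5  22.5 124.6]
 [ 54.   34.1 128.2]]
```

Emit:
apply_moves(
  moves="0 -0.05 -0.6 0 1.7; 0 -0.1 -1.2 0 3.4; 0 -0.15 -2 0 5.1; 0 -0.2 -2.8 0 6.8; 0 -0.25 -3.6 0 8.5; 0 -0.3 -4.3 -0.5 10.2; 0 -0.32 -4.7 -1.5 11.9; 0 -0.32 -4.7 -2.5 13.6",
)

```text
time_s: 5.7
eef_pos: [0.5032, -0.3122, 0.2019]
eef_rot: [0.001, 0.19, 0.982, -0.001]
contact_force: [0.9, 0.1, -0.5]
gripper_width: 0.0879
gripper_force: 0.0
```

Emit:
apply_moves(
  moves="0 0 0 0 1.4; 0 0 0 0 1.4",
)

```text
time_s: 5.9
eef_pos: [0.5031, -0.3086, 0.2012]
eef_rot: [-0.001, 0.13, 0.991, 0.0]
contact_force: [0.3, -0.6, -0.7]
gripper_width: 0.088
gripper_force: 0.0
```

```bash
python3 - <<'E'
from h import *
np.set_printoptions(precision=4,suppress=True)
s=manip.read_state();print(s["eef_pos"],s["eef_rot"])
c=snap("wrist"); np.savez("c4.npz",**c)
P=cloud(c,np.ones((384,512),bool))
G=(P[:,0]>.47)&(P[:,0]<.54)&(P[:,1]>-.34)&(P[:,1]<-.275)
Q=P[G&(P[:,2]>.087)&(P[:,2]<.1)];print(len(Q),Q.mean(0),cv2.minEnclosingCircle((Q[:,:2]*1000).astype(np.float32)))
save(c,"w4.png",None,1.2)
cx=np.array([.504,-.308]);Q=P[(np.hypot(*(P[:,:2]-cx).T)<.033)&(P[:,2]>.004)&(P[:,2]<.016)]; print("foot",len(Q))
from scipy.optimize import minimize
def res(v):
    a,x,y=v; q=Q[:,:2]*1000-[x,y]; ca,sa=np.cos(a),np.sin(a); u=q@[ca,sa]; w=q@[-sa,ca]
    d1=np.maximum(abs(u)-18,abs(w)-15); d2=np.maximum(np.abs(u+20.25)-2.25,abs(w)-4)
    return np.minimum(abs(np.minimum(d1,d2)),3).sum()/len(Q)
if len(Q)>10:
  b=min((minimize(res,[np.radians(a0),504,-308],method="Nelder-Mead") for a0 in range(-40,21,6)),key=lambda o:o.fun)
  print(np.degrees(b.x[0]),b.x,b.fun)
E
```

```text
[ 0.5031 -0.3086  0.2012] [-0.0012  0.1304  0.9915  0.0005]
1271 [ 0.5032 -0.3085  0.092 ] ((503.4610290527344, -307.8861389160156), 22.99935531616211)
foot 20
-15.794312787128538 [  -0.2757  504.6913 -308.0238] 0.11271434181612836
```

View pics/w4.png

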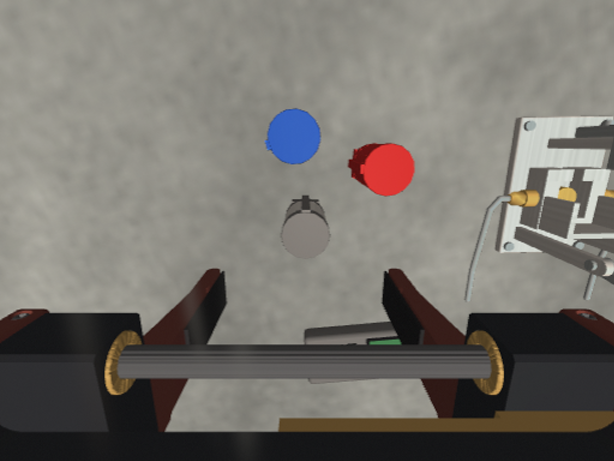

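The grey cartridge is centred between the fingers at (305,232), with its rib straight up at (305,200), so the closing axis is square to the rib. Red and blue are both clear. I'll descend and grasp.

Emit:
apply_moves(
  moves="0 0 0 -1 0; 0 0 0 -2 0; 0 0 0 -3 0; 0 0 0 -3.53 0; 0 0 0 -3.53 0; 0 0 0 -3.53 0",
)

```text
time_s: 6.55
eef_pos: [0.505, -0.3085, 0.0627]
eef_rot: [0.001, 0.132, 0.991, -0.0]
contact_force: [0.1, -0.3, 0.8]
gripper_width: 0.0878
gripper_force: 0.0
```

Emit:
apply_moves(
  moves="1 0 0 0 0; 1 0 0 0 0; 1 0 0 0 0; 1 0 0 0 0; 1 0 0 0 0; 1 0 0 0 0; 1 0 0 0 0",
  force=25,
)

```text
time_s: 7.25
eef_pos: [0.5043, -0.308, 0.0616]
eef_rot: [0.0, 0.131, 0.991, 0.0]
contact_force: [0.3, -0.0, 2.2]
gripper_width: 0.0436
gripper_force: 25.0
```

Emit:
apply_moves(
  moves="1 0 0 0.6 0; 1 0 0 1.6 0; 1 0 0 2.6 0; 1 0.1 0.5 3.5 0; 1 0.3 1.3 4 0; 1 0.5 2.2 4.2 0; 1 0.6 3 4.2 0; 1 0.6 3 4.2 0",
)

```text
time_s: 8.05
eef_pos: [0.5292, -0.1823, 0.2296]
eef_rot: [0.0, 0.127, 0.992, 0.001]
contact_force: [0.1, 0.0, -1.8]
gripper_width: 0.0438
gripper_force: 25.0
```

Emit:
apply_moves(
  moves="1 0.1 0.6 0 0; 1 0.2 1.4 0 0; 1 0.3 2.2 0 0; 1 0.5 3 0 0; 1 0.6 3.5 0 0; 1 0.61 3.75 0 0; 1 0.61 3.75 0 0; 1 0.61 3.75 0 0",
)

```text
time_s: 8.85
eef_pos: [0.5523, -0.0396, 0.2292]
eef_rot: [-0.0, 0.131, 0.991, -0.0]
contact_force: [0.2, -0.7, -2.6]
gripper_width: 0.0434
gripper_force: 25.0
```

```bash
python3 - <<'E'
from h import *
np.set_printoptions(precision=4,suppress=True)
s=manip.read_state();print(s["eef_pos"],s["eef_rot"],s["contact_force"],s["moment"])
C={}
for n in("wrist","side","scene"):
    c=snap(n); np.savez(n+"5.npz",**c);C[n]=c
    for t in("socket","cradle","latch_post","cartridge","cartridge_rib","clamp_grip"):
        for d in manip.spot_point(t,n)[:1]: print(n,t,round(d["confidence"],2),np.round(d["pixel"],1),depth(c,d["pixel"]))
def cr(c,X,h,s):
    u=proj(c,X).astype(int); return cv2.resize(c["pixels"][max(0,u[1]-h):u[1]+h,max(0,u[0]-h):u[0]+h,::-1],(s,s),interpolation=cv2.INTER_CUBIC)
cv2.imwrite("pics/m5.png",np.hstack([cr(C["side"],[.55,-.04,.13],50,400),cr(C["scene"],[.55,-.04,.13],50,400)]))
P=cloud(C["wrist"],np.ones((384,512),bool));print(P.shape)
E
```

```text
[ 0.5523 -0.0396  0.2292] [-0.0003  0.1311  0.9914 -0.0005] [ 0.2296 -0.6706 -2.5578] [ 0.0625 -0.0505  0.0059]
wrist latch_post 0.89 [253.3 141.6] [ 0.4975 -0.0262  0.1276]
wrist cartridge 0.96 [252.  211.3] [ 0.5291 -0.0353  0.2388]
wrist cartridge_rib 0.63 [ 57.1 155.3] [ 0.4574 -0.2444  0.0923]
side socket 0.8 [266.6 207.6] [ 0.554  -0.0472  0.0288]
side cradle 0.61 [257.2 193.1] [ 0.5758 -0.0371  0.0774]
side latch_post 0.63 [286.3 196.5] [ 0.4885 -0.0028  0.1088]
side cartridge 0.84 [333.1 175.4] [ 0.4203 -0.2684  0.0208]
side cartridge_rib 0.78 [319.5 158.1] [ 0.4582 -0.2352  0.0917]
side clamp_grip 0.74 [240.1 127.3] [ 0.618  -0.0436  0.256 ]
scene socket 0.6 [237.8 211. ] [ 0.6094 -0.0203  0.0782]
scene latch_post 0.72 [256.9 175.2] [ 0.493  -0.0238  0.0997]
scene cartridge 0.98 [242.1 157.8] [ 0.5651 -0.0278  0.1771]
scene cartridge_rib 0.97 [179.7 158.8] [ 0.4746 -0.2353  0.0927]
scene clamp_grip 0.92 [216.5 129. ] [ 0.6219 -0.0523  0.2577]
(195849, 3)
```

View pics/m5.png

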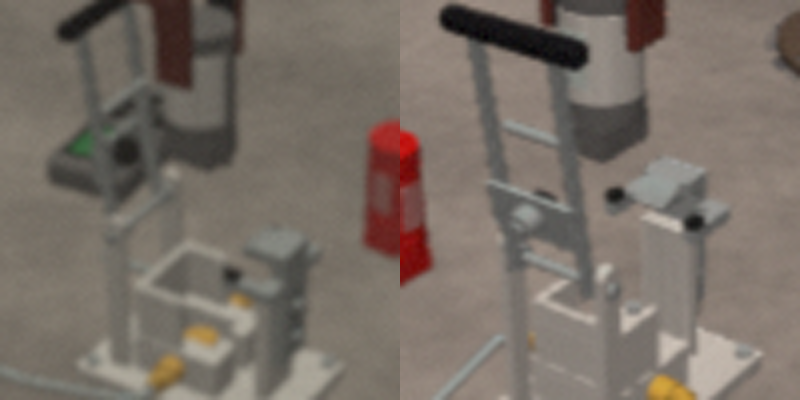

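```bash
cat > fit.py <<'E'
from h import *
from scipy.optimize import least_squares
np.set_printoptions(precision=1,suppress=True,linewidth=150)
for n in("side","scene","wrist"):
    c=dict(np.load(n+"5.npz"));P=cloud(c,np.ones((384,512),bool))*1000
    t=[552.3,-39.6]; d=np.hypot(*(P[:,:2]-t).T)
    Q=P[(d<27)&(P[:,2]>192)&(P[:,2]<226)]
    if len(Q)>20:
        f=lambda v:np.hypot(Q[:,0]-v[0],Q[:,1]-v[1])-22
        s=least_squares(f,t,loss="soft_l1");print(n,"held axis",s.x,len(Q),abs(s.fun).mean())
    F=P[(d<30)&(P[:,2]>160)&(P[:,2]<260)]; print("  z min",np.percentile(F[:,2],[0,2]) if len(F) else None)
    v=[552.7,-37.8,np.radians(-14.6)]; a=v[2]; e=P[:,:2]-v[:2]; L=np.c_[e@[np.cos(a),np.sin(a)],e@[-np.sin(a),np.cos(a)],P[:,2]]
    h=L[(L[:,2]>124.5)&(L[:,2]<131)&(L[:,0]<-25)&(abs(L[:,0])<80)&(abs(L[:,1])<30)]
    if len(h): print("  head",len(h),np.percentile(h,[1,50,99],axis=0).tolist())
    w=L[(L[:,2]>75)&(L[:,2]<81)&(L[:,0]<35)&(L[:,0]>-5)&(abs(L[:,1])<34)]
    b=w[abs(w[:,1])<20]; k=w[w[:,0]<22]
    print("  cradle wall x",np.percentile(b[:,0],[2,50,98]) if len(b)>3 else None,"cheeks y +",np.percentile(k[k[:,1]>0,1],[2,50,98]) if (k[:,1]>0).sum()>3 else None,"-",np.percentile(k[k[:,1]<0,1],[2,50,98]) if (k[:,1]<0).sum()>3 else None)
    for dd in manip.spot_point("socket",n)[:1] if n!="wrist" else []: print("  socket spot",at_z(c,dd["pixel"],.04)*1000)
E
python3 fit.py
```

```text
side held axis [551.6 -39.5] 219 1.2522374734332635
  z min [165.3 169.1]
  head 53 [[-70.80098169569986, -11.998574286598757, 124.56648645089292], [-59.07769686539298, 2.609737047013016, 125.528493186152], [-44.27798439023617, 17.97629461104887, 127.77683213048354]]
  cradle wall x [22.4 25.7 27.7] cheeks y + [26.5 28.9 32.2] - [-29.4 -26.2 -23.8]
  socket spot [549.2 -32.9  40. ]
scene held axis [553.  -40.2] 287 0.8041488993726555
  z min [167.1 170.5]
  head 89 [[-69.45731856649287, -13.83714350604125, 124.89703685302854], [-54.88987855562322, 0.5850568357052812, 126.59332596919532], [-39.78720143667536, 15.00827242591863, 128.76301113225387]]
  cradle wall x [25.8 29.8 33. ] cheeks y + [25.  28.5 31.3] - [-30.2 -26.  -24.7]
  socket spot [559.4 -43.1  40. ]
wrist held axis [552.8 -40.7] 712 0.7668084334611638
  z min [170.4 184.7]
  head 847 [[-70.17003292701276, -14.601960126778907, 125.1038385664738], [-57.76812019980121, -0.02617678263307702, 127.56542126932253], [-40.899790169573116, 14.6895566438526, 129.19380712714846]]
  cradle wall x None cheeks y + [25.6 27.6 29.7] - [-29.5 -27.1 -24.6]
```

Emit:
apply_moves(
  moves="1 0 0.02 -0.6 0.08; 1 0 0.02 -1.2 0.08; 1 0 0.02 -1.8 0.08; 1 0 0.02 -2.3 0.08; 1 0 0.02 -2.6 0.08; 1 0 0.02 -2.8 0.08; 1 0 0.02 -2.95 0.08; 1 0 0.02 -2.95 0.08",
)

```text
time_s: 10.8
eef_pos: [0.5526, -0.0372, 0.1113]
eef_rot: [-0.0, 0.127, 0.992, -0.0]
contact_force: [-0.1, 0.4, -3.1]
gripper_width: 0.0434
gripper_force: 25.0
```

```bash
python3 - <<'E'
from h import *
s=manip.read_state();print(s["eef_pos"],s["contact_force"],s["moment"])
C={}
for n in("wrist","side"):
    c=snap(n); np.savez(n+"6.npz",**c);C[n]=c
def cr(c,X,h,s):
    u=proj(c,X).astype(int); return cv2.resize(c["pixels"][max(0,u[1]-h):u[1]+h,max(0,u[0]-h):u[0]+h,::-1],(s,s),interpolation=cv2.INTER_CUBIC)
cv2.imwrite("pics/m6.png",np.hstack([cr(C["side"],[.55,-.04,.07],36,400),cr(C["wrist"],[.52,-.035,.06],70,400)]))
E
```

```text
[ 0.55260292 -0.03720653  0.11125296] [-0.14490475  0.4002364  -3.07242312] [ 0.09924858 -0.08384147  0.03307287]
```

View pics/m6.png

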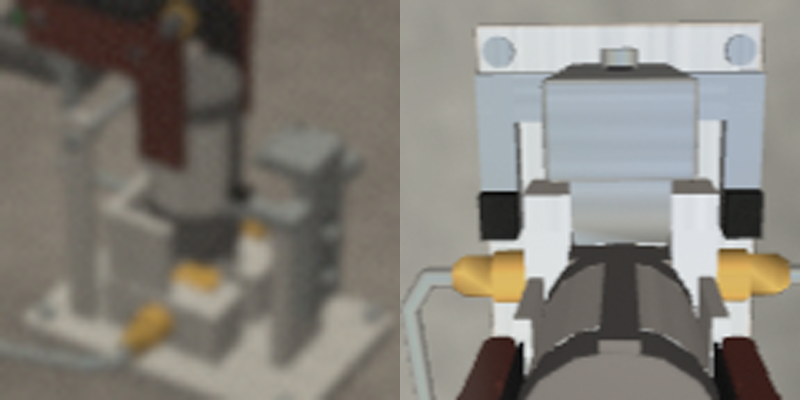

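The side crop shows the cartridge upright over the socket. In the wrist crop the rib (column 620) lines up with the middle of the latch head and sits centrally between the cheeks. I'll lower it slowly.

Emit:
apply_moves(
  moves="1 0 0 -0.08 0; 1 0 0 -0.16 0; 1 0 0 -0.22 0; 1 0 0 -0.28 0; 1 0 0 -0.33 0; 1 0 0 -0.33 0",
)

```text
time_s: 11.5
eef_pos: [0.5524, -0.0372, 0.0979]
eef_rot: [-0.0, 0.127, 0.992, -0.0]
contact_force: [0.9, 0.4, -1.1]
gripper_width: 0.0435
gripper_force: 25.0
```

Emit:
apply_moves(
  moves="1 0.01 0 -0.05 0; 1 0.01 0 -0.1 0; 1 0.01 0 -0.13 0; 1 0.01 0 -0.13 0",
)

```text
time_s: 11.9
eef_pos: [0.5529, -0.0372, 0.0928]
eef_rot: [-0.0, 0.127, 0.992, -0.0]
contact_force: [-0.0, 0.7, -2.0]
gripper_width: 0.0435
gripper_force: 25.0
```

Emit:
apply_moves(
  moves="1 0 0 -0.02 0; 1 0 0 -0.04 0; 1 0 0 -0.04 0",
)

```text
time_s: 12.2
eef_pos: [0.5531, -0.0372, 0.0915]
eef_rot: [0.0, 0.127, 0.992, 0.0]
contact_force: [1.3, -0.3, -1.1]
gripper_width: 0.0436
gripper_force: 25.0
```

Emit:
apply_moves(
  moves="1 0 0 -0.02 0; 1 0 0 -0.03 0; 1 0 0 -0.03 0",
)

```text
time_s: 12.5
eef_pos: [0.5534, -0.0373, 0.091]
eef_rot: [0.0, 0.127, 0.992, -0.0]
contact_force: [-1.3, 0.1, 6.5]
gripper_width: 0.0437
gripper_force: 25.0
```

Emit:
apply_moves(
  moves="1 0 0 0.02 0; 0.45 0 0 0.02 0; 0.3 0 0 0.02 0; 0.3 0 0 0.02 0; 0.3 0 0 0.02 0",
)

```text
time_s: 13.0
eef_pos: [0.553, -0.0372, 0.0909]
eef_rot: [-0.0, 0.127, 0.992, 0.0]
contact_force: [0.5, 0.3, -0.6]
gripper_width: 0.0615
gripper_force: 0.0
```

Emit:
apply_moves(
  moves="0.3 0 0 0.1 0; 0.3 0 0 0.3 0; 0.3 0 0 0.7 0; 0.3 0 0 1.3 0; 0.3 0 0 2.1 0; 0.3 0 0 3 0; 0.3 0 0 4 0; 0.3 0 0 5 0",
)

```text
time_s: 13.8
eef_pos: [0.5526, -0.0372, 0.2935]
eef_rot: [0.0, 0.127, 0.992, 0.0]
contact_force: [1.0, -0.4, -1.3]
gripper_width: 0.0617
gripper_force: 0.0
```

```bash
python3 - <<'E'
from h import *
np.set_printoptions(precision=1,suppress=True,linewidth=150)
print(manip.read_state()["eef_pos"])
C={}
for n in("wrist","side","scene"):
    c=snap(n); np.savez(n+"7.npz",**c);C[n]=c; P=cloud(c,np.ones((384,512),bool))*1000
    v=[552.9,-37.2,np.radians(-14.6)]; a=v[2]; e=P[:,:2]-v[:2]; L=np.c_[e@[np.cos(a),np.sin(a)],e@[-np.sin(a),np.cos(a)],P[:,2]]
    t=L[(np.hypot(L[:,0],L[:,1])<27)&(L[:,2]>112)&(L[:,2]<130)]
    g=L[(L[:,2]>235)&(L[:,2]<275)&(L[:,0]>30)&(abs(L[:,1])<50)&(L[:,0]<110)]
    print(n,"top",len(t),np.percentile(t[:,2],[5,50,95]),t.mean(0),"grip",len(g),np.percentile(g,[1,50,99],axis=0).tolist() if len(g) else 0)
def cr(c,X,h,s):
    u=proj(c,X).astype(int); return cv2.resize(c["pixels"][max(0,u[1]-h):u[1]+h,max(0,u[0]-h):u[0]+h,::-1],(s,s),interpolation=cv2.INTER_CUBIC)
cv2.imwrite("pics/m7.png",np.hstack([cr(C["side"],[.55,-.04,.12],50,400),cr(C["wrist"],[.55,-.035,.12],100,400)]))
E
```

```text
[ 0.6 -0.   0.3]
wrist top 898 [120.5 122.  123.3] [ -0.7  -0.6 121.9] grip 639 [[60.41374987514984, -39.23534458989952, 235.41611457809387], [61.67777185910349, 0.2922573392068639, 252.8204354273028], [64.52312902267376, 39.88207196140249, 256.3723866096509]]
side top 175 [113.7 119.1 121.7] [ -3.    4.1 118.8] grip 167 [[59.11289035316221, -33.90398355744471, 236.19131692300147], [62.888679637188794, 9.351807207612953, 253.22487860345822], [71.47980156428022, 44.0974713101412, 258.6439122198669]]
scene top 189 [113.2 120.9 122.5] [  2.6   6.1 119.9] grip 322 [[63.76654362720883, -37.82408418419176, 235.61478648118907], [72.54655819240446, 6.233950478068601, 253.72437704592565], [75.87681986391954, 42.26952685749088, 259.04847844931476]]
```

View pics/m7.png

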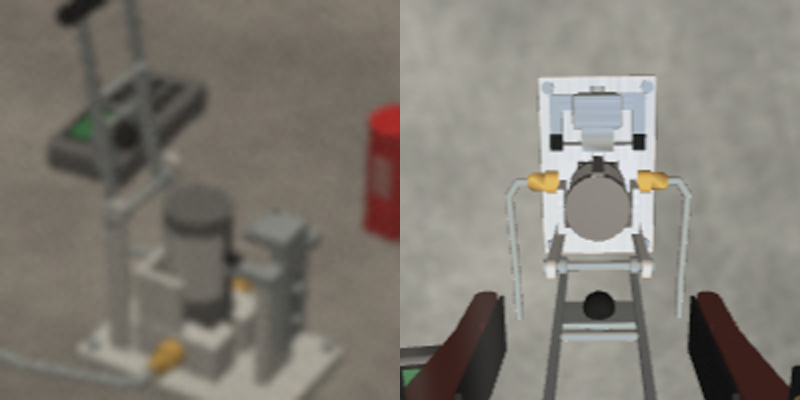

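The cartridge stands in the socket with its top at 122 mm, as expected on the seat. The open yoke is behind it. Now I'll close the fingers and go behind the grip.

Emit:
apply_moves(
  moves="1 0.4 -0.1 0.1 0; 1 1.2 -0.31 0.1 0; 1 2 -0.52 0.1 0; 1 2.42 -0.63 0.1 0; 1 2.42 -0.63 0 0; 1 2.42 -0.63 -0.7 0; 1 2.42 -0.63 -1.58 0; 1 2.42 -0.63 -1.58 0",
)

```text
time_s: 14.75
eef_pos: [0.6458, -0.062, 0.2225]
eef_rot: [-0.005, 0.127, 0.992, -0.0]
contact_force: [-0.6, 0.1, 0.2]
gripper_width: 0.0017
gripper_force: 0.0
```

Emit:
apply_moves(
  moves="1 -0.1 0.03 0 0; 1 -0.2 0.05 0 0; 1 -0.3 0.08 0 0; 1 -0.4 0.1 0 0; 1 -0.5 0.13 0 0; 1 -0.6 0.16 0 0",
)

```text
time_s: 15.35
eef_pos: [0.6259, -0.0561, 0.2286]
eef_rot: [0.001, 0.127, 0.992, 0.0]
contact_force: [0.3, -1.4, 1.3]
gripper_width: 0.0005
gripper_force: 0.7
```

Emit:
apply_moves(
  moves="1 -0.2 0.05 0 0; 1 -0.4 0.1 0 0; 1 -0.6 0.16 0 0; 1 -0.8 0.21 0 0; 1 -1 0.26 0 0; 1 -1 0.26 0 0",
)

```text
time_s: 15.95
eef_pos: [0.5846, -0.0451, 0.2279]
eef_rot: [-0.0, 0.127, 0.992, 0.0]
contact_force: [0.2, -0.6, -0.3]
gripper_width: 0.0006
gripper_force: 0.0
```

```bash
cat > grip.py <<'E'
from h import *
np.set_printoptions(precision=1,suppress=True,linewidth=150)
def L_of(c):
    P=cloud(c,np.ones((384,512),bool))*1000
    a=np.radians(-14.6); e=P[:,:2]-[552.9,-37.2]; return np.c_[e@[np.cos(a),np.sin(a)],e@[-np.sin(a),np.cos(a)],P[:,2]]
if __name__=="__main__":
    s=manip.read_state();print(s["eef_pos"]*1000,s["contact_force"])
    for n in("scene","side"):
        c=snap(n); L=L_of(c); dark=(c["pixels"].max(2)<60)[c["z_map"]>0]
        g=L[dark&(L[:,2]>60)&(L[:,2]<275)&(abs(L[:,0])<160)&(abs(abs(L[:,1])-34)<9)]
        print(n,len(g),np.percentile(g,[5,50,95],axis=0).tolist() if len(g) else 0)
E
python3 grip.py
```

```text
[584.6 -45.1 227.9] [ 0.2 -0.6 -0.3]
scene 91 [[-41.86714915529983, -34.757534469554, 111.03807787258596], [17.28653470626884, 30.02300618319714, 251.60517204920907], [21.03458230606507, 41.022436086850924, 257.0663202846218]]
side 56 [[-40.56426744577771, -32.64075159152362, 111.74842492032971], [8.84056101451598, 31.46047511640143, 252.44485178187597], [14.404039335963759, 42.36310044864292, 256.41236413334457]]
```

Emit:
apply_moves(
  moves="1 -0.25 0.07 0 0; 1 -0.5 0.13 0 0; 1 -0.75 0.2 0 0; 1 -1 0.26 -0.1 0; 1 -1.2 0.31 -0.2 0; 1 -1.4 0.37 -0.35 0; 1 -1.55 0.4 -0.45 0; 1 -1.55 0.4 -0.45 0",
)

```text
time_s: 16.85
eef_pos: [0.5225, -0.0294, 0.2091]
eef_rot: [-0.001, 0.127, 0.992, -0.0]
contact_force: [-0.7, 0.3, 0.1]
gripper_width: 0.001
gripper_force: 0.0
```

```bash
python3 grip.py
```

```text
[522.5 -29.4 209.1] [-0.7  0.3  0.1]
scene 74 [[-50.69802200141298, -35.000999672720496, 111.75283425937931], [-44.8183694843308, 30.20499527512783, 220.18110954927255], [-38.09086302543368, 40.07980582631156, 224.80819124802224]]
side 48 [[-57.675429114397666, -33.26469197233839, 112.04223634656798], [-53.97862487816486, 30.07103790239601, 220.6055520706718], [-40.510678302558524, 41.45277597917307, 223.8964432280596]]
```

Emit:
apply_moves(
  moves="1 0.05 0 0 0; 1 0.05 0 0.5 0; 1 0.05 0 0.95 0; 1 -0.3 0.08 0.95 0; 1 -0.58 0.15 0.95 0; 1 -0.58 0.15 0.6 0; 1 -0.58 0.15 0.5 0; 1 -0.58 0.15 0.5 0",
)

```text
time_s: 17.75
eef_pos: [0.5001, -0.0236, 0.2291]
eef_rot: [-0.001, 0.127, 0.992, -0.0]
contact_force: [1.5, 0.2, -0.0]
gripper_width: 0.0003
gripper_force: 0.0
```

Emit:
apply_moves(
  moves="1 -0.07 0.02 -0.22 0; 1 -0.17 0.045 -0.35 0; 1 -0.29 0.075 -0.5 0; 1 -0.39 0.1 -0.62 0; 1 -0.48 0.126 -0.76 0; 1 -0.58 0.15 -0.91 0; 1 -0.58 0.15 -0.91 0",
)

```text
time_s: 18.45
eef_pos: [0.4766, -0.0176, 0.1926]
eef_rot: [-0.001, 0.127, 0.992, -0.0]
contact_force: [0.9, -0.5, 0.2]
gripper_width: 0.0002
gripper_force: 0.0
```

```bash
python3 grip.py
```

```text
[476.6 -17.6 192.6] [ 0.9 -0.5  0.2]
scene 78 [[-78.55302901185824, -34.8402630881617, 111.77804597720083], [-73.36716905264868, 29.31433230276931, 186.4253547382387], [-37.969652444999824, 40.08791183788192, 191.04600610503033]]
side 41 [[-85.32630302758511, -33.480414705632604, 111.67786016853786], [-81.26863875804153, 31.11357487428005, 185.7287620250646], [-41.65721961339709, 41.349329384630366, 189.43301908204114]]
```

Emit:
apply_moves(
  moves="1 -0.085 0.022 -0.15 0; 1 -0.16 0.042 -0.31 0; 1 -0.225 0.059 -0.47 0; 1 -0.288 0.075 -0.63 0; 1 -0.288 0.075 -0.63 0",
)

```text
time_s: 19.05
eef_pos: [0.4649, -0.0146, 0.1672]
eef_rot: [-0.001, 0.127, 0.992, -0.0]
contact_force: [0.0, 0.3, 0.3]
gripper_width: 0.0005
gripper_force: 0.0
```

Emit:
apply_moves(
  moves="1 -0.04 0.01 -0.1 0; 1 -0.07 0.018 -0.2 0; 1 -0.1 0.025 -0.3 0; 1 -0.12 0.031 -0.4 0; 1 -0.138 0.036 -0.5 0; 1 -0.138 0.036 -0.5 0",
)

```text
time_s: 19.65
eef_pos: [0.4599, -0.013, 0.1479]
eef_rot: [-0.0, 0.127, 0.992, -0.0]
contact_force: [-1.0, 0.2, 4.2]
gripper_width: 0.0005
gripper_force: 1.7
```

Emit:
apply_moves(
  moves="1 -0.015 0.004 -0.07 0; 1 -0.025 0.006 -0.14 0; 1 -0.035 0.008 -0.2 0; 1 -0.04 0.01 -0.26 0; 1 -0.043 0.011 -0.31 0; 1 -0.043 0.011 -0.31 0",
)

```text
time_s: 20.25
eef_pos: [0.4579, -0.0125, 0.136]
eef_rot: [-0.001, 0.127, 0.992, -0.0]
contact_force: [-5.2, 0.3, 10.7]
gripper_width: 0.0004
gripper_force: 5.3
```

Emit:
apply_moves(
  moves="1 0 0 -0.02 0; 1 0 0 -0.04 0; 1 0 0 -0.06 0; 1 0 0 -0.06 0",
)

```text
time_s: 20.65
eef_pos: [0.4576, -0.0124, 0.1337]
eef_rot: [-0.001, 0.127, 0.992, -0.0]
contact_force: [-6.7, 1.1, 13.3]
gripper_width: 0.0004
gripper_force: 6.2
```

Emit:
apply_moves(
  moves="1 -0.015 0.004 -0.02 0; 1 -0.015 0.004 -0.04 0; 1 -0.015 0.004 -0.05 0; 1 -0.015 0.004 -0.05 0",
)

```text
time_s: 21.05
eef_pos: [0.4573, -0.0123, 0.1317]
eef_rot: [-0.001, 0.127, 0.992, -0.0]
contact_force: [-5.3, 0.6, 11.2]
gripper_width: 0.0008
gripper_force: 5.6
```

Emit:
apply_moves(
  moves="1 0 0 -0.02 0; 1 0 0 -0.04 0; 1 0 0 -0.04 0",
)

```text
time_s: 21.35
eef_pos: [0.4571, -0.0123, 0.13]
eef_rot: [-0.001, 0.127, 0.992, -0.0]
contact_force: [-6.0, 0.8, 11.4]
gripper_width: 0.0007
gripper_force: 5.5
```

Emit:
apply_moves(
  moves="1 0 0 -0.02 0; 1 0 0 -0.04 0; 1 0 0 -0.04 0",
)

```text
time_s: 21.65
eef_pos: [0.4569, -0.0123, 0.1283]
eef_rot: [-0.001, 0.127, 0.992, -0.0]
contact_force: [-5.8, 1.9, 10.5]
gripper_width: 0.0002
gripper_force: 5.0
```

Emit:
apply_moves(
  moves="1 0 0 -0.02 0; 1 0 0 -0.04 0; 1 0 0 -0.04 0",
)

```text
time_s: 21.95
eef_pos: [0.4568, -0.0122, 0.1266]
eef_rot: [-0.001, 0.127, 0.992, -0.0]
contact_force: [-5.2, 0.8, 9.2]
gripper_width: 0.0004
gripper_force: 4.5
```

Emit:
apply_moves(
  moves="1 0 0 -0.02 0; 1 0 0 -0.04 0; 1 0 0 -0.04 0",
)

```text
time_s: 22.25
eef_pos: [0.4567, -0.0122, 0.1248]
eef_rot: [-0.001, 0.127, 0.992, -0.0]
contact_force: [-6.6, 1.8, 7.9]
gripper_width: 0.0007
gripper_force: 3.8
```

```bash
python3 grip.py; python3 - <<'E'
from h import *
c=snap("side")
u=proj(c,[.5,-.02,.12]).astype(int); save(c,"m8.png",(u[0]-45,u[1]-45,90,90),6)
E
```

```text
[456.7 -12.2 124.8] [-6.6  1.8  7.9]
scene 205 [[-116.44954860719527, -39.789187022546244, 113.90011922854518], [-82.1994766280663, 27.693949565057544, 239.37445781037874], [-47.8722452655895, 41.012450965758816, 247.93316014650287]]
side 154 [[-123.57695970358789, -39.06107879550648, 116.86447545647914], [-115.21584339732625, 27.714681431150606, 238.16192011212155], [-81.19057744232906, 41.24595766503519, 261.44767072289335]]
```

View pics/m8.png

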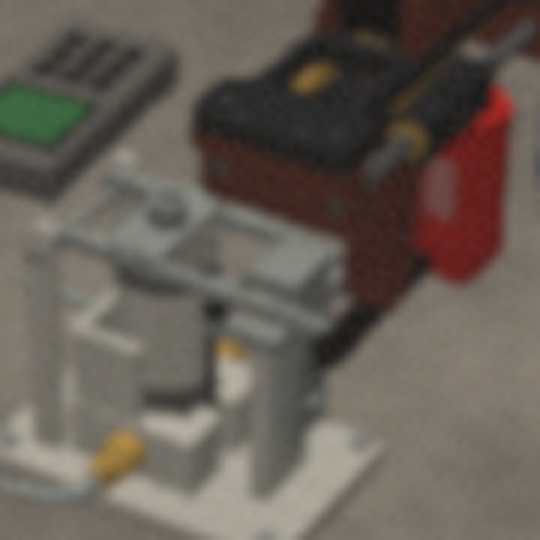

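```bash
python3 - <<'E'
from grip import *
for n in("scene","side","wrist"):
    c=snap(n); L=L_of(c); dark=(c["pixels"].max(2)<70)[c["z_map"]>0]
    g=L[dark&(L[:,2]>95)&(L[:,2]<145)&(L[:,0]<-80)&(L[:,0]>-125)&(abs(L[:,1])<48)&(abs(L[:,1])>22)]
    print(n,len(g),np.percentile(g,[2,50,98],axis=0).tolist() if len(g) else 0)
    r=L[(L[:,2]>95)&(L[:,2]<145)&(L[:,0]<-10)&(L[:,0]>-92)&(abs(abs(L[:,1])-24)<3)]
    if len(r)>10:
        for x in range(-90,-20,10):
            q=r[abs(r[:,0]-x)<5,2]; q=q[q>108]
            if len(q):print(x,len(q),np.percentile(q,[50,90]),end=" | ")
        print()
    t=L[(np.hypot(L[:,0],L[:,1])<20)&(L[:,2]>105)&(L[:,2]<124)]; print("top",len(t),np.percentile(t[:,2],[5,50,95]) if len(t) else 0)
E
```

```text
scene 64 [[-99.57507429826575, -37.34608616078041, 114.70294811135514], [-93.70353131050597, 28.08928296676039, 121.48438639848024], [-89.9147973020439, 41.14520209888283, 124.87298197326459]]
-90 18 [118.5 121.7] | -80 16 [120.6 121.8] | -70 16 [119.8 121.9] | -60 26 [118.5 121.7] | -50 28 [119.3 122.3] | -40 31 [118.7 121.8] | -30 14 [119.  122.2] | 
top 66 [111.5 113.4 120. ]
side 51 [[-104.58555425223285, -36.38776239289514, 113.38401488927296], [-100.40748849017338, 31.279984840063165, 119.93168399687492], [-90.1844442992105, 42.87379714180413, 123.26547093047601]]
-90 6 [118.2 119.9] | -80 8 [117.4 120.7] | -70 18 [116.9 120.4] | -60 16 [117.8 119.7] | -50 15 [119.6 120.6] | -40 18 [118.7 120.3] | -30 18 [118.3 119.7] | 
top 44 [109.7 112.7 123.7]
wrist 1070 [[-104.99296621413549, -41.48482809419193, 117.02668697961172], [-100.70527503726831, -23.24657344858946, 123.38755257980367], [-93.13278350775217, 38.569597265477356, 125.60230945199307]]
-90 117 [121.8 122.6] | -80 58 [121.9 122.5] | 
top 129 [113.1 114.1 117.5]
```

The side crop shows the yoke level over the cartridge with the fingers on the bar. The cartridge top is at 113.4 mm, which is essentially home. The latch hasn't snapped yet, so I'll ease the drag and keep going.

Emit:
apply_moves(
  moves="1 -0.03 0.008 0 0; 1 -0.035 0.009 -0.02 0; 1 -0.035 0.009 -0.04 0; 1 -0.035 0.009 -0.04 0",
)

```text
time_s: 22.95
eef_pos: [0.4564, -0.0121, 0.1237]
eef_rot: [-0.0, 0.127, 0.992, -0.0]
contact_force: [-3.8, -0.0, 8.4]
gripper_width: 0.0006
gripper_force: 4.3
```

Emit:
apply_moves(
  moves="1 0 0 -0.02 0; 1 0 0 -0.04 0; 1 0 0 -0.04 0",
)

```text
time_s: 23.25
eef_pos: [0.4565, -0.0121, 0.1227]
eef_rot: [-0.0, 0.127, 0.992, -0.0]
contact_force: [-6.2, 0.1, 16.6]
gripper_width: 0.0004
gripper_force: 8.4
```

Emit:
apply_moves(
  moves="1 -0.01 0.002 -0.01 0; 1 -0.015 0.004 -0.015 0; 1 -0.015 0.004 -0.015 0",
)

```text
time_s: 23.55
eef_pos: [0.4564, -0.0121, 0.1225]
eef_rot: [0.001, 0.127, 0.992, -0.0]
contact_force: [-5.2, -0.0, 19.8]
gripper_width: -0.0
gripper_force: 9.8
```

Emit:
apply_moves(
  moves="1 0 0 -0.008 0; 1 0 0 -0.012 0; 1 0 0 -0.012 0",
)

```text
time_s: 23.85
eef_pos: [0.4564, -0.0121, 0.1223]
eef_rot: [0.001, 0.127, 0.992, -0.0]
contact_force: [-6.6, -0.2, 23.7]
gripper_width: 0.0004
gripper_force: 11.5
```

Emit:
apply_moves(
  moves="1 0 0 0.01 0; 1 0 0 0.03 0; 1 0 0 0.05 0; 1 0 0 0.05 0",
)

```text
time_s: 24.25
eef_pos: [0.4564, -0.0121, 0.1234]
eef_rot: [0.0, 0.127, 0.992, 0.0]
contact_force: [-2.6, 0.6, 10.8]
gripper_width: 0.0006
gripper_force: 5.2
```

Emit:
apply_moves(
  moves="1 0 0 0.02 0; 1 0 0 0.04 0; 1 0 0 0.06 0; 1 0 0 0.06 0",
)

```text
time_s: 24.65
eef_pos: [0.456, -0.012, 0.125]
eef_rot: [-0.0, 0.127, 0.992, 0.0]
contact_force: [-0.3, 0.6, -0.2]
gripper_width: 0.0007
gripper_force: 0.0
```

The force is gone 2 mm up, so the bar isn't following and the latch is holding. I'll back off and check.

Emit:
apply_moves(
  moves="1 0 0 0.2 0; 1 0 0 0.6 0; 1 0 0 1.4 0; 1 -0.3 0.08 2.2 0; 1 -0.8 0.2 3 0; 1 -1.4 0.35 3.5 0; 1 -2 0.5 3.5 0; 1 -2 0.5 3.5 0",
)

```text
time_s: 25.45
eef_pos: [0.3741, 0.0085, 0.2662]
eef_rot: [0.001, 0.127, 0.992, -0.0]
contact_force: [0.4, -0.4, 0.1]
gripper_width: 0.0003
gripper_force: 0.0
```

```bash
python3 - <<'E'
from grip import *
print(manip.read_state()["contact_force"])
for n in("scene","side","wrist"):
    c=snap(n); L=L_of(c); dark=(c["pixels"].max(2)<70)[c["z_map"]>0]
    g=L[dark&(L[:,2]>95)&(L[:,2]<160)&(L[:,0]<-80)&(L[:,0]>-125)&(abs(L[:,1])<48)]
    print(n,len(g),np.percentile(g,[2,50,98],axis=0).tolist() if len(g) else 0)
    t=L[(np.hypot(L[:,0],L[:,1])<20)&(L[:,2]>105)&(L[:,2]<124)]; print("top",len(t),np.percentile(t[:,2],[5,50,95]) if len(t) else 0)
    if n=="side":
        u=proj(c,[.53,-.03,.1]).astype(int); save(c,"m9.png",(u[0]-50,u[1]-50,100,100),6)
E
```

```text
[ 0.4 -0.4  0.1]
scene 150 [[-99.91812219429801, -35.78152381579469, 114.38129987199292], [-92.70914841967075, 4.973809086301303, 121.24740648770882], [-88.9700820999735, 39.89722489663491, 124.27908419448123]]
top 66 [112.2 113.5 123.5]
side 116 [[-104.51300998893095, -34.59650651047378, 114.44592328331544], [-100.37154655726724, 7.970442371145796, 120.3803814347631], [-93.28069689234992, 42.34967780965128, 123.08867298738853]]
top 54 [108.8 113.  124. ]
wrist 254 [[-105.24321789905146, -41.96803996075395, 116.74569124851753], [-101.5207180757823, -1.8890180879445637, 122.42763222572088], [-93.5938370352677, 38.60016170595351, 124.93259408965942]]
top 0 0
```

View pics/m9.png

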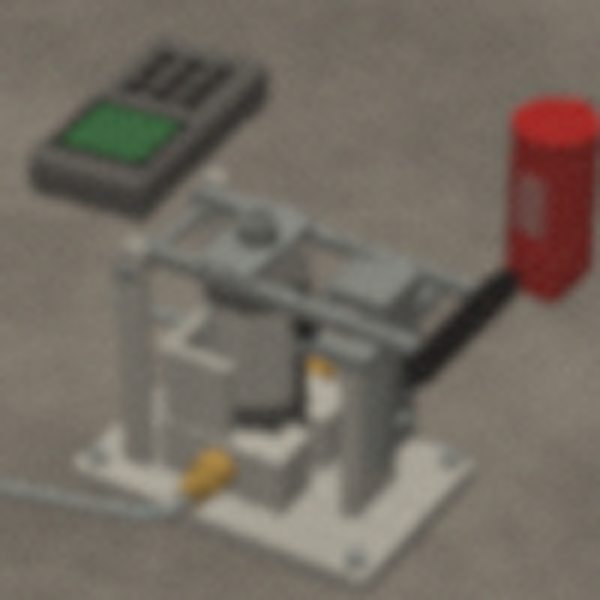

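The side crop shows the clamp staying down on its own, with the arms level, the bar at (460,330) and its top at 124 mm. The cartridge top is at 113–114 mm, so it is home, and the robot is clear.

```bash
python3 -c "
from workcell import manip; print(manip.close_job())"
```

```text
the job is handed in; nothing more can be done
None
```

The job is handed in: the cartridge is fully home in the dock, rib in the notch, and the clamp stays down by itself after I let go, with the grip pressed to about 24.6 N at most by the end-of-move force readings.

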